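# Lock the pickle press down with its T-rod

### The job

Put the mushroom press under pressure: take the T-handled rod out of the small glass, pass its toggle down through the slot in the press lid (the slide-in lid has jammed a little short of home, so feel for the slot with a light touch), push it down against the sprung press bar, give it a quarter turn clockwise, and let it rise into its seat under the lid so that it holds by itself. Never force the rod against the press, and knock nothing over.

Things in the scene. Friction and masses are not known exactly. Their poses are not given: they have to be found in the camera images.
- press: Clear plastic tub, 150 (x) x 132 (y) x 115 mm high, fixed on the table, two mushrooms inside under a steel plate. Origin: centre of its underside, z up. A light-wood lid (144 x 118 x 5 mm, underside z = 104) slides home towards the tub's own +x in grooves under clear side lips (|y| 52 to 66, tops z = 115). The open end, where the lid's pull ridge sticks up 7 mm, is -x.
- slot_home (a point): Point fixed to the tub, 109 mm up on its axis: where the centre of the lid's slot (12 mm along x, 34 mm along y, at the lid's top face) would be with the lid fully home; axes as the tub's. The lid is jammed 3 to 33 mm short of home, so the slot lies that far from here towards the tub's -x (not measured; no play in y). Pressed, the lid bends 1 mm per 8 N, at most 4 mm; over 25 N cracks it.
- bar_free (a point): Point fixed to the tub, 91.5 mm up, 18 mm from its axis towards -x: centre of the flat top of the free press bar, a steel bar 70 (x) x 34 (y) mm on springs under the lid, reaching below the slot wherever the lid stands. It takes 6 N to start it down and 0.8 N more per mm; 13 mm of travel in all.
- seat_home (a point): Point fixed to the tub on its axis at the lid's underside, 104 mm up. Under the lid, across the slot (along x; it shifts with the lid), a 13 mm wide seat takes the toggle. Clockwise from above, the toggle passes under 4 mm ridges (its top must be below 100 mm) to 12 mm stops at a quarter turn; let up, it rises between them to the lid. Anticlockwise the stops block it.
- rod: T-handled press rod, 73 mm, about 80 g. Origin: centre of the foot's flat end; z up to the handle, x along handle and toggle (same turned half round). Foot 9 mm across to z = 7; toggle bar 28 (x) x 9 x 9 mm, z = 7 to 16; stem 8 mm across; dark wooden handle bar 64 (x) x 16 (y) x 28 mm, z = 45 to 73. Hangs upright in the glass at first. Locked: origin about 88 mm above the tub's underside.
- glass: Small clear glass, 49 mm across, 62 mm high, loose on the table, holding the rod. Origin: centre of its underside.
- soy: Bottle of dark sauce with yellow cap, 58 mm across, 207 mm high, standing at the back of the table. Origin: centre of its underside, z up.
- fish: Slim bottle of red sauce with yellow cap, 47 mm across, 188 mm high, standing at the back. Origin: centre of its underside, z up.
- pepper: Spice jar with dark cap, 44 mm across, 96 mm high, standing at the back. Origin: centre of its underside, z up.
Things that resemble listed ones, but are neither listed nor needed, are in the scene too. What is meant by the rod is not green or turquoise, and is the larger of those in its own colour.

How it is judged:
By the outcome, as a careful person would: the job done as asked, in the order asked, and still so for the second after the job is handed in, with the robot touching nothing.
It also fails if it takes over 58 s, if anything falls off the work surface, if the arm or the gripper's body presses on something with over 40 N, if the wrist force passes 120 N, or if a joint passes its speed limit or range.

### The arm

A 6-joint arm with a two-finger parallel gripper is mounted at the origin on the work surface; the furniture and walls round the work are solid. World frame = base frame: x ahead of the robot, y to its left, z up, the work surface at z = 0. Lengths are in m, angles in rad, forces in N, time in s.
With the tool pointing down it reaches from about 0.275 to 0.875 m from the base axis. Payload 12.5 kg.
Tool frame: the origin (TCP) lies midway between the tips of the shut fingers; the grasp point (between the pads) lies 19 mm behind it; z points along the fingers, y is the line along which they close (so a half turn about z gives the same grasp; the last joint's range is limited). The gripper opens to 85 mm and grips with 20 to 120 N. Pads are 22 mm wide; open, the fingers measure 114 mm over their backs; the gripper's body (76 mm by 85 mm) begins 54 mm behind the grasp point. The pads swing forward as they close: fully open they stand 13 mm farther back than shut.
Start: joints at [1.115, 0.351, 1.652, -0, 1.139, -0.085], TCP at [0.199, 0.513, 0.231] pointing down, gripper open.
Joint ranges: [-2.75, 2.75], [-0.79, 2.1], [0.01, 2.65], [-1.57, 4.71], [0.07, 3.14], [-2.87, 2.87]. Speed limits (rad/s): [2.22, 2.22, 2.79, 3.14, 3.14, 3.14].

### API

Orientations are given as a rotation vector (axis times angle).
In Python, from bench import bot gives the robot as it stands.
- The arm moves only by the tool play_rows, never from a script. Its argument "steps" is a list of rows, each a list of 7 numbers: the turn, a rotation vector about the tool's x, y, z in units of 5 degrees (1.0 is 5 degrees), then the shift along the tool's x, y, z in m, then the closure, from -1 (fully open) to 1 (shut). In form: [[ax, ay, az, tx, ty, tz, grip], ...]. A call has 1 to 10 rows; each row shifts and turns the commanded pose from where the row before left it, along the tool's axes as they then stand; what a row does not reach is not made up. A row lasts 1/12 s, in which the tool goes at most 41.7 mm and 7.16 degrees, less where a joint would pass 70% of its speed; a pose out of reach is approached as far as the arm can. A call with a gripper value outside its range is refused whole. The fingers move at their own pace and stop on an object; "grip_force" is the grip in N (left out, the last holds). Time passes only in rows, so rows that do not move let the fingers close. It gives the time, the measured TCP pose, the force, the opening and the grip force at its end, in the units of the state.
- bot.read_state(): the state, without advancing time (a new reading comes with each control period).
- bot.snapshot(name): name is "scene" or "top"; returns a dict with "image" (384x512x3 uint8, red, green, blue), "fx", "fy", "cx", "cy" (pixels), "origin" and "orientation" of the camera in the world. Camera axes: x right, y up, looking along -z (the intrinsics and any distortion apply to the point x, -y, -z); pixel columns grow to the right and rows downward; lengths in m; the calibration is good to about 2 mm. A picture is of the moment at which its call begins. There is no depth.
- bot.finish_job(): hands the job in; it is judged then, once.
The state is a dict: "clock": time; "q": joint angles; "qvel": joint speeds; "joint_efforts": joint torques, N m; "eef_pos": TCP position; "orientation": TCP orientation; "ft_force": force on the tool from outside, world axes, zero at the start; "moment": the same for the moment, N m; "opening": finger opening in m; "grip_force": force on a finger pad.
Only numpy, scipy, OpenCV 4.12 (cv2) and the standard library are available. Lean on these libraries where they do the work, as an engineer would, in place of code of your own. Each camera call takes 0.05 s, during which the arm holds its last target. There are 200 camera calls.

## Working session

There is one attempt and no reset: what is moved stays moved. The work goes in short steps, Python scripts to look and compute and a tool call to move; the robot and the scene stay as the last step left them, time stands still between calls to the robot, and variables do not carry over. Pictures are saved under pics/ and viewed, at most 10 in all, crops included, and the job is handed in when it is done.

Besides the shell and the picture viewer there is one more tool, called after "Emit:" by a JSON object that holds its "op" and its "data", one argument or row to a line. play_rows: Moves the arm, as the interface text tells. Its arguments: {"type":"object","properties":{"steps":{"type":"array"},"grip_force":{"type":"number"}},"required":["steps"]}

```bash
mkdir -p pics; ls; cat > h.py <<'E'
import numpy as np, cv2
from bench import bot
from scipy.spatial.transform import Rotation as R
def rot(o):
    o=np.array(o,float)
    return o if o.shape==(3,3) else (R.from_rotvec(o).as_matrix() if o.size==3 else R.from_quat(o).as_matrix())
def snap(n,f):
    s=bot.snapshot(n); cv2.imwrite(f'pics/{f}.png',s['image'][:,:,::-1]); 
    import pickle; pickle.dump(s,open(f'pics/{f}.pkl','wb')); return s
def load(f):
    import pickle; return pickle.load(open(f'pics/{f}.pkl','rb'))
def ray(s,u,v,z):
    d=rot(s['orientation'])@np.array([(u-s['cx'])/s['fx'],-(v-s['cy'])/s['fy'],-1]); o=np.array(s['origin'])
    return o+d*(z-o[2])/d[2]
def proj(s,p):
    c=rot(s['orientation']).T@(np.array(p)-s['origin']); return np.array([s['cx']+s['fx']*c[0]/-c[2], s['cy']-s['fy']*c[1]/-c[2]])
E
python3 - <<'E'
from h import *
a=snap('scene','s0');b=snap('top','t0')
for s in(a,b): print({k:v for k,v in s.items() if k!='image'})
for f in('s0','t0'):
    cv2.imwrite(f'pics/{f}b.png',cv2.resize(cv2.imread(f'pics/{f}.png'),(800,600),interpolation=cv2.INTER_CUBIC))
print(bot.read_state())
E
```

```text
pics
{'fx': 465.25765168933344, 'fy': 465.25765168933344, 'cx': 252.77449855296925, 'cy': 189.89720253570636, 'origin': array([-0.05110226, -0.90966506,  0.55377062]), 'orientation': array([ 1.1030764 , -0.36436719, -0.52272655])}
{'fx': 425.03070013105446, 'fy': 425.03070013105446, 'cx': 256.88541503861285, 'cy': 194.6022444953832, 'origin': array([ 0.43828014, -0.09986411,  1.08362902]), 'orientation': array([ 0.08077568, -0.05778099, -1.57133523])}
{'clock': 0.1, 'q': array([ 1.11540419e+00,  3.51202258e-01,  1.65238770e+00,  2.19864058e-05,
        1.13906789e+00, -8.46265974e-02]), 'qvel': array([-1.92564560e-03, -7.25650831e-05,  2.74807402e-04,  1.18702275e-03,
        1.87261401e-03, -1.47629062e-03]), 'joint_efforts': array([ 8.49729404e-04, -5.06831968e+01, -2.91877449e+01, -1.56623678e-04,
        2.64526141e-03, -5.07528773e-05]), 'eef_pos': array([0.19913199, 0.51236021, 0.23079085]), 'orientation': array([-5.79025252e-01, -3.08746264e+00,  1.60407068e-03]), 'ft_force': array([ 0.25917784, -0.68821863,  0.59916165]), 'moment': array([0.02998582, 0.03657548, 0.00018233]), 'grip_force': 0.0, 'opening': 0.08557716776843075}
```

View pics/s0b.png

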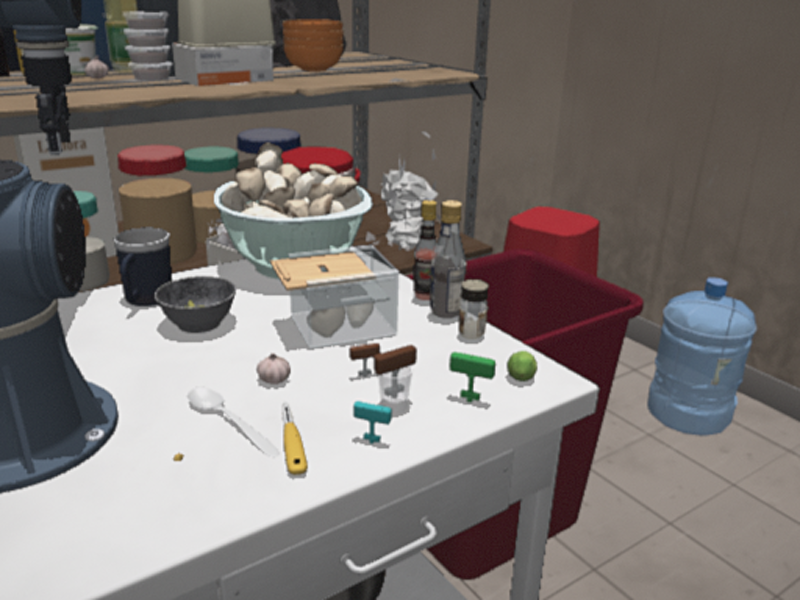

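View pics/t0b.png

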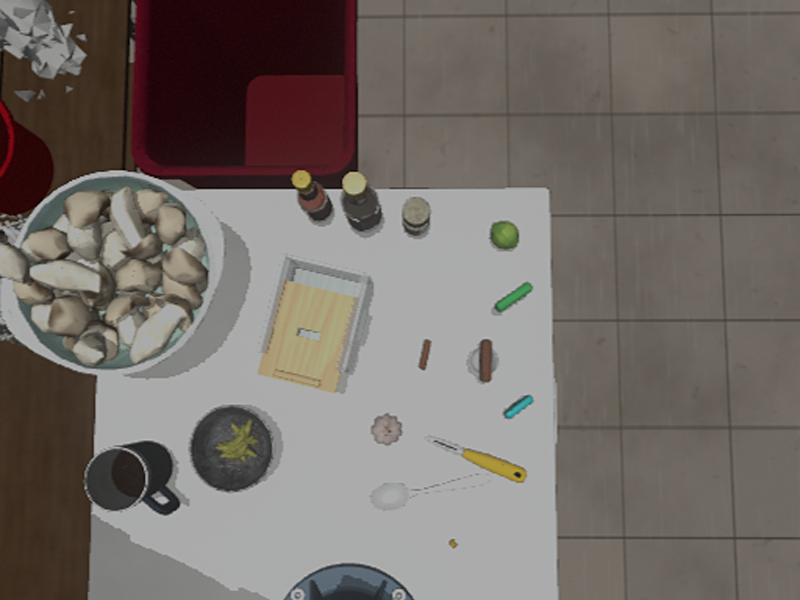

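The scene view shows the larger brown rod in the glass at (396,370), with a smaller brown copy at (365,358). In the top view the rod handle is at about (486,360) and the lid slot at (308,334), both ×1.5625. I'll enlarge these areas next.

```bash
python3 - <<'E'
from h import *
t=cv2.imread('pics/t0.png'); s=cv2.imread('pics/s0.png')
# press crop top: cols160-245 rows155-260 ; rod crop cols 255-345 rows 205-260
a=cv2.resize(t[158:258,160:245],None,fx=6,fy=6,interpolation=cv2.INTER_CUBIC)   # 510x600
b=cv2.resize(t[205:255,290:330],None,fx=7,fy=7,interpolation=cv2.INTER_CUBIC) #280x350
c=np.zeros((600,800,3),np.uint8); c[:600,:510]=a; c[:350,515:795]=b
cv2.imwrite('pics/c1.png',c)
a=cv2.resize(s[155:265,170:300],None,fx=5.4,fy=5.4,interpolation=cv2.INTER_CUBIC)
cv2.imwrite('pics/c2.png',a)
E
```

```text
(no output)
```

View pics/c1.png

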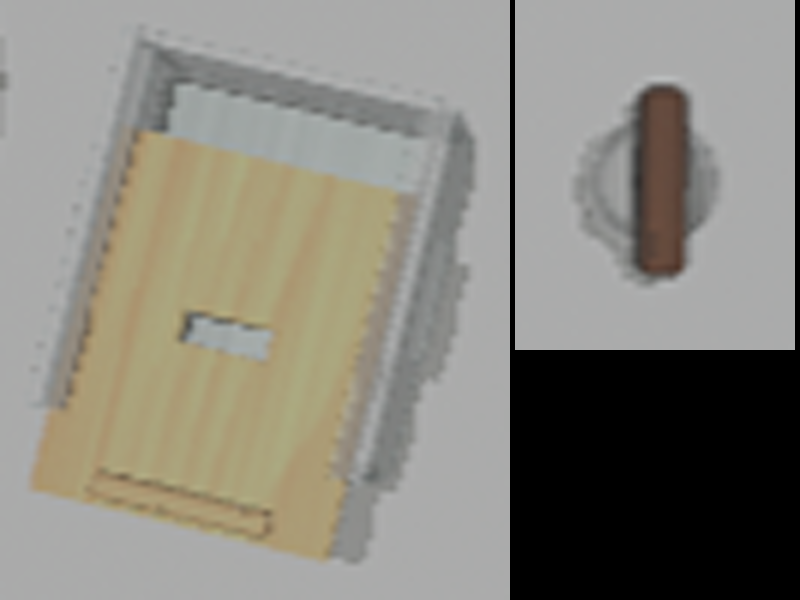

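View pics/c2.png

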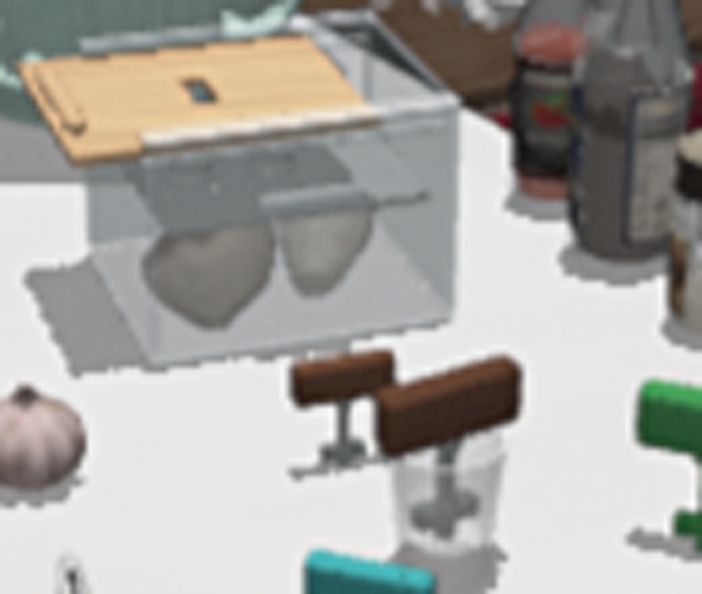

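```bash
python3 - <<'E'
from h import *
t=load('t0'); s=load('s0')
P=lambda x,y,z:ray(t,160+(x+.5)/6-.5,158+(y+.5)/6-.5,z)
Q=lambda x,y,z:ray(t,290+(x-515+.5)/7-.5,205+(y+.5)/7-.5,z)
S=lambda x,y,z:ray(s,170+(x+.5)/5.4-.5,155+(y+.5)/5.4-.5,z)
r=lambda v:np.round(v[:2]*1000,1)
sl=[P(*c,.109) for c in[(183,312),(271,327),(267,360),(181,342)]]
print('slot',[r(x) for x in sl],r(sum(sl)/4))
lid=[P(*c,.109) for c in[(31,488),(328,558),(402,192),(135,130)]]
print('lid',[r(x) for x in lid]); 
d=lid[1]-lid[0]; print('lid width',np.linalg.norm(d),'yaw of -y dir',np.degrees(np.arctan2(d[1],d[0])))
# tub far corners z=.115 
tc=[P(*c,.115) for c in[(142,38),(457,110),(45,405),(360,480)]]
print('tub',[r(x) for x in tc])
for i,j in((0,1),(2,0),(3,1),(2,3)):
    d=tc[j]-tc[i];print(i,j,np.linalg.norm(d),np.degrees(np.arctan2(d[1],d[0])))
# scene lid corners
for n,c,z in[('lidfarleft',(20,65),.109),('lidnearleft',(75,163),.109),('slot',(200,91),.109),('tub front right corner bottom',(450,318),0),('tub bottom near left',(150,362),0),('tub top rf',(458,102),.115)]:
    print(n,r(S(*c,z)))
# handle top
h=[Q(*c,.090) for c in[(640,88),(686,88),(686,273),(638,273)]]
print('handle',[r(x) for x in h],r(sum(h)/4))
d=(h[0]+h[1]-h[2]-h[3])/2; print(np.linalg.norm(d),np.degrees(np.arctan2(d[1],d[0])))
for c in[(378,398),(386,455),(520,362),(522,402)]: print(r(S(*c,.090)),r(S(*c,.062)))
E
```

```text
slot [array([490.2,  68.1]), array([484.4,  34.2]), array([471.8,  35.6]), array([478.7,  68.7])] [481.3  51.7]
lid [array([423.2, 125.3]), array([396.6,  11.7]), array([536.3, -15.7]), array([560.6,  87.6])]
lid width 0.1167231688780626 yaw of -y dir -103.14292760670874
tub [array([595.5,  84.2]), array([567.2, -37.2]), array([454.6, 119.2]), array([426.2,  -0.9])]
0 1 0.12465550202990482 -103.11443794873665
2 0 0.14510529390954666 -13.941403236519994
3 1 0.14560497914170498 -14.423496801784205
2 3 0.12342428982841736 -103.33577654065354
lidfarleft [424.  123.8]
lidnearleft [393.4   5.7]
slot [480.9  50.2]
tub front right corner bottom [570.7 -30.3]
tub bottom near left [427.8   7. ]
tub top rf [568.  -36.2]
handle [array([ 473.1, -203.2]), array([ 473.1, -218.5]), array([ 411.8, -217.7]), array([ 411.9, -201.8])] [ 442.5 -210.3]
0.0612531653720552 -1.0065299562397823
[ 409.  -213.2] [ 436.8 -171.1]
[ 388.2 -250.3] [ 414.8 -210.5]
[ 471.5 -218.6] [ 503.1 -176.9]
[ 453.3 -244.9] [ 483.8 -204.7]
```

```bash
cat >> h.py <<'E'
def plan(x,y,z,yawy=None,q=False):
    """tool-frame shift to target with present axes; turn about z needed (units of 5deg) so tool y has world yaw yawy"""
    s=bot.read_state(); M=rot(s['orientation']); p=np.array(s['eef_pos'])
    d=M.T@(np.array([x,y,z])-p); cur=np.degrees(np.arctan2(M[1,1],M[0,1]))
    print('t',round(s['clock'],2),'pos',np.round(p*1000,1),'yawy',round(cur,2),'tilt',np.round(M[:2,2],4),'q6',round(s['q'][5],2),'F',np.round(s['ft_force'],1),'open',round(s['opening'],4))
    print('shift',np.round(d*1000,1), 'az', None if yawy is None else round(-((yawy-cur+180)%360-180)/5,2))
E
python3 -c "
from h import *
plan(.4425,-.2103,.20,89)"
```

```text
t 0.1 pos [199.1 512.4 230.8] yawy 68.76 tilt [-0.0005 -0.0009] q6 -0.08 F [ 0.3 -0.7  0.6] open 0.0856
shift [-488.7 -585.3   31.4] az -4.05
```

Emit:
{"op": "play_rows", "data": {
  "steps": [
    [0,0,0,-0.022,-0.0265,0,-1],
    [0,0,0,-0.022,-0.0265,0,-1],
    [0,0,0,-0.022,-0.0265,0,-1],
    [0,0,0,-0.022,-0.0265,0,-1],
    [0,0,0,-0.022,-0.0265,0,-1],
    [0,0,0,-0.022,-0.0265,0,-1],
    [0,0,0,-0.022,-0.0265,0,-1],
    [0,0,0,-0.022,-0.0265,0,-1],
    [0,0,0,-0.022,-0.0265,0,-1],
    [0,0,0,-0.022,-0.0265,0,-1]
  ]
}}

```text
clock: 0.93
eef_pos: [0.3082, 0.1843, 0.2312]
orientation: [0.579, 3.088, -0.0]
ft_force: [1.8, 0.2, 0.6]
opening: 0.085
grip_force: 0.0
```

Emit:
{"op": "play_rows", "data": {
  "steps": [
    [0,0,0,-0.022,-0.0265,0,-1],
    [0,0,0,-0.022,-0.0265,0,-1],
    [0,0,0,-0.022,-0.0265,0,-1],
    [0,0,0,-0.022,-0.0265,0,-1],
    [0,0,0,-0.022,-0.0265,0,-1],
    [0,0,0,-0.022,-0.0265,0,-1],
    [0,0,0,-0.022,-0.0265,0,-1],
    [0,0,0,-0.022,-0.0265,0,-1],
    [0,0,0,-0.022,-0.0265,0,-1],
    [0,0,0,-0.022,-0.0265,0,-1]
  ]
}}

```text
clock: 1.77
eef_pos: [0.4173, -0.1426, 0.2311]
orientation: [-0.58, -3.087, -0.0]
ft_force: [-0.2, -0.1, 0.6]
opening: 0.0854
grip_force: 0.0
```

```bash
python3 -c "
from h import *
plan(.4425,-.2103,.15,89)"
```

```text
t 1.77 pos [ 417.3 -142.6  231.1] yawy 68.73 tilt [-0.0002  0.0002] q6 -1.63 F [-0.2 -0.1  0.6] open 0.0854
shift [-48.  -53.9  81.1] az -4.05
```

Emit:
{"op": "play_rows", "data": {
  "steps": [
    [0,0,0,-0.016,-0.018,0,-1],
    [0,0,0,-0.016,-0.018,0,-1],
    [0,0,0,-0.016,-0.018,0,-1],
    [0,0,-1.01,0,0,0.02,-1],
    [0,0,-1.01,0,0,0.02,-1],
    [0,0,-1.01,0,0,0.02,-1],
    [0,0,-1.02,0,0,0.02,-1],
    [0,0,0,0,0,0,-1]
  ]
}}

```text
clock: 2.43
eef_pos: [0.4407, -0.2076, 0.148]
orientation: [-0.021, -3.136, -0.005]
ft_force: [-0.8, 1.3, -0.8]
opening: 0.0852
grip_force: 0.0
```

```bash
python3 - <<'E'
from h import *
plan(.4425,-.2103,.06,89)
a=snap('scene','s1');b=snap('top','t1')
u,v=map(int,proj(a,[.4425,-.21,.1])); A=a['image'][max(0,v-60):v+50,u-60:u+60]
u2,v2=map(int,proj(b,[.4425,-.21,.1])); B=b['image'][v2-40:v2+40,u2-40:u2+40]
print(u,v,u2,v2)
c=np.zeros((440,800,3),np.uint8)
A=cv2.resize(A,None,fx=4,fy=4);c[:A.shape[0],:A.shape[1]]=A
B=cv2.resize(B,(315,315));c[:315,485:800]=B
cv2.imwrite('pics/c3.png',c[:,:,::-1])
E
```

```text
t 2.43 pos [ 440.7 -207.6  148. ] yawy 89.22 tilt [-0.0052  0.003 ] q6 -2.09 F [-0.8  1.3 -0.8] open 0.0852
shift [-2.3 -2.9 88. ] az 0.04
252 219 310 230
```

View pics/c3.png

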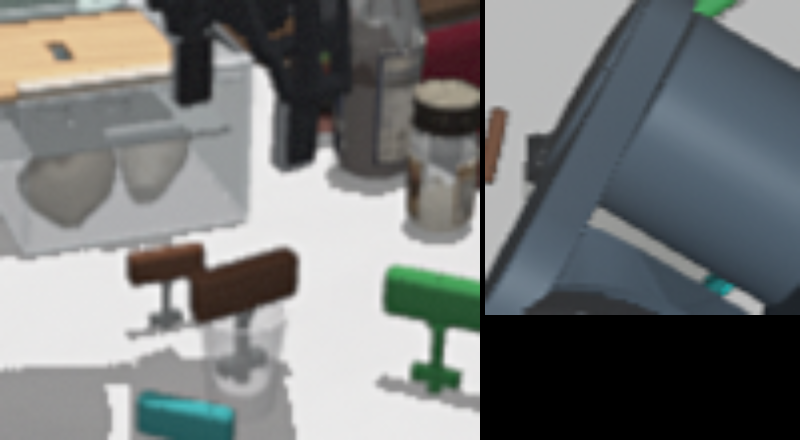

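The open fingers are above the brown handle and straddle it, and the smaller copy is clear of them. Descending.

Emit:
{"op": "play_rows", "data": {
  "steps": [
    [0,0,0,-0.0012,-0.0015,0.02,-1],
    [0,0,0,-0.0011,-0.0014,0.02,-1],
    [0,0,0,0,0,0.02,-1],
    [0,0,0,0,0,0.018,-1],
    [0,0,0,0,0,0.008,-1],
    [0,0,0,0,0,0,-1]
  ]
}}

```text
clock: 3.03
eef_pos: [0.4446, -0.2114, 0.065]
orientation: [-0.03, -3.141, -0.001]
ft_force: [-1.2, -0.1, 0.3]
opening: 0.0856
grip_force: 0.0
```

```bash
python3 -c "
from h import *
plan(.4425,-.2103,.06,89)"
```

```text
t 3.03 pos [ 444.6 -211.4   65. ] yawy 88.9 tilt [-0.0009  0.0005] q6 -2.09 F [-1.2 -0.1  0.3] open 0.0856
shift [2.1 1.  5. ] az -0.02
```

Emit:
{"op": "play_rows", "data": {
  "steps": [
    [0,0,0,0.001,0.001,0,-1],
    [0,0,0,0,0,0,-1],
    [0,0,0,0,0,0,-1]
  ]
}}

```text
clock: 3.28
eef_pos: [0.4444, -0.2107, 0.0665]
orientation: [0.028, 3.14, -0.002]
ft_force: [0.7, -1.1, 0.3]
opening: 0.0856
grip_force: 0.0
```

```bash
python3 -c "
from h import *
plan(.4425,-.2103,.06,89)"
```

```text
t 3.28 pos [ 444.4 -210.7   66.5] yawy 88.98 tilt [ 0.0017 -0.001 ] q6 -2.09 F [ 0.7 -1.1  0.3] open 0.0856
shift [1.9 0.4 6.5] az -0.0
```

Emit:
{"op": "play_rows", "data": {
  "steps": [
    [0,0,0,0.002,0,0.005,-1],
    [0,0,0,0,0,0,1],
    [0,0,0,0,0,0,1],
    [0,0,0,0,0,0,1],
    [0,0,0,0,0,0,1],
    [0,0,0,0,0,0,1],
    [0,0,0,0,0,0,1],
    [0,0,0,0,0,0,1]
  ],
  "grip_force": 60
}}

```text
clock: 3.95
eef_pos: [0.4426, -0.2102, 0.0616]
orientation: [0.027, 3.14, -0.001]
ft_force: [-0.3, 1.9, 5.4]
opening: 0.015
grip_force: 63.4
```

Emit:
{"op": "play_rows", "data": {
  "steps": [
    [0,0,0,0,0,0,1],
    [0,0,0,0,0,0,1],
    [0,0,0,0,0,0,1]
  ]
}}

```text
clock: 4.2
eef_pos: [0.4427, -0.2105, 0.0614]
orientation: [0.028, 3.139, -0.001]
ft_force: [0.1, 4.3, 13.9]
opening: 0.0149
grip_force: 64.6
```

Emit:
{"op": "play_rows", "data": {
  "steps": [
    [0,0,0,0,0,-0.004,1],
    [0,0,0,0,0,-0.006,1],
    [0,0,0,0,0,-0.01,1],
    [0,0,0,0,0,-0.015,1],
    [0,0,0,0,0,-0.015,1],
    [0,0,0,0,0,-0.015,1],
    [0,0,0,0,0,0,1],
    [0,0,0,0,0,0,1]
  ]
}}

```text
clock: 4.87
eef_pos: [0.442, -0.2106, 0.1259]
orientation: [0.027, 3.14, -0.001]
ft_force: [0.0, -0.4, -1.9]
opening: 0.015
grip_force: 62.4
```

```bash
python3 - <<'E'
from h import *
plan(.481,.051,.2,-13.4)
a=snap('scene','s2')
u,v=map(int,proj(a,[.4425,-.21,.08])); A=a['image'][v-60:v+50,u-60:u+60]
print(u,v)
cv2.imwrite('pics/c4.png',cv2.resize(A,None,fx=5,fy=5,interpolation=cv2.INTER_CUBIC)[:,:,::-1])
E
```

```text
t 4.87 pos [ 442.  -210.6  125.9] yawy 89.0 tilt [ 0.0013 -0.0009] q6 -2.09 F [ 0.  -0.4 -1.9] open 0.015
shift [-34.6 262.2 -74.3] az 20.48
252 227
```

View pics/c4.png

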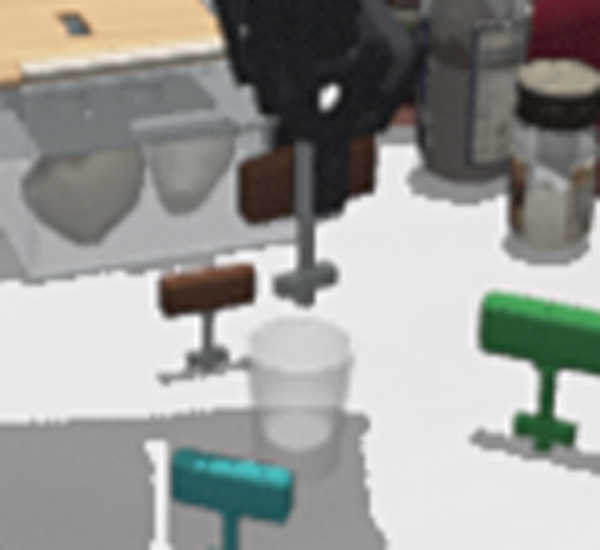

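The rod hangs upright in the gripper with its toggle at about (306,281), and the glass is still standing. Next I'll check the rod's offset in the grip.

```bash
python3 - <<'E'
from h import *
a=load('s2'); p=np.array(bot.read_state()['eef_pos'])
for n,dz in(('foot',-.0445),('toggle',-.033),('stem top',.0005)):
    print(n,np.round((proj(a,p+[0,0,dz])-[192,167])*5+2,0))
print('per 5mm x',(proj(a,p+[.005,0,-.03])-proj(a,p+[0,0,-.03]))*5, 'per 5mm z',(proj(a,p+[0,0,.005])-proj(a,p))*5)
# cross-check slot & static glass: glass rim centre expected
print('slot in crop at (.4812,.051,.109)',np.round((proj(a,[.4812,.051,.109])-[192,167])*5+2))
E
```

```text
foot [301. 305.]
toggle [302. 281.]
stem top [304. 209.]
per 5mm x [ 9.86909867 -3.02848259] per 5mm z [  0.26506457 -10.90640569]
slot in crop at (.4812,.051,.109) [75. 24.]
```

Emit:
{"op": "play_rows", "data": {
  "steps": [
    [0,0,0,0,0,-0.03,1],
    [0,0,0,0,0,-0.03,1],
    [0,0,0,-0.005,0.033,-0.01,1],
    [0,0,0,-0.005,0.033,0,1],
    [0,0,0,-0.005,0.033,0,1],
    [0,0,0,-0.005,0.033,0,1],
    [0,0,0,-0.005,0.033,0,1],
    [0,0,0,-0.005,0.033,0,1],
    [0,0,0,-0.005,0.033,0,1],
    [0,0,0,0,0.032,0,1]
  ],
  "grip_force": 80
}}

```text
clock: 5.75
eef_pos: [0.4813, 0.0536, 0.1943]
orientation: [-0.027, -3.14, 0.0]
ft_force: [0.1, -0.6, -1.1]
opening: 0.0149
grip_force: 81.7
```

Emit:
{"op": "play_rows", "data": {
  "steps": [
    [0,0,1.28,0,0,0,1],
    [0,0,1.28,0,0,0,1],
    [0,0,1.28,0,0,0,1],
    [0,0,1.28,0,0,0,1],
    [0,0,1.28,0,0,0,1],
    [0,0,1.28,0,0,0,1],
    [0,0,1.28,0,0,0,1],
    [0,0,1.28,0,0,0,1]
  ]
}}

```text
clock: 6.42
eef_pos: [0.4808, 0.0519, 0.1941]
orientation: [-1.389, -2.816, 0.001]
ft_force: [0.1, 0.4, -1.3]
opening: 0.0148
grip_force: 81.9
```

Emit:
{"op": "play_rows", "data": {
  "steps": [
    [0,0,1.28,0,0,0,1],
    [0,0,1.28,0,0,0,1],
    [0,0,1.28,0,0,0,1],
    [0,0,1.28,0,0,0,1],
    [0,0,1.28,0,0,0,1],
    [0,0,1.28,0,0,0,1],
    [0,0,1.28,0,0,0,1],
    [0,0,1.28,0,0,0,1],
    [0,0,0,0,0,0,1],
    [0,0,0,0,0,0,1]
  ]
}}

```text
clock: 7.25
eef_pos: [0.481, 0.0519, 0.1945]
orientation: [-2.461, -1.951, 0.002]
ft_force: [0.5, -0.1, -0.5]
opening: 0.0148
grip_force: 81.9
```

```bash
python3 -c "
from h import *
plan(.481,.052,.165,-13.4)"
```

```text
t 7.25 pos [481.   51.9 194.5] yawy -13.2 tilt [-0.0015 -0.    ] q6 0.24 F [ 0.5 -0.1 -0.5] open 0.0148
shift [ 0.1  0.1 29.5] az 0.04
```

Emit:
{"op": "play_rows", "data": {
  "steps": [
    [0,0,0,0,0,0.015,1],
    [0,0,0,0,0,0.012,1],
    [0,0,0,0,0,0.006,1],
    [0,0,0,0,0,0,1],
    [0,0,0,0,0,0,1]
  ]
}}

```text
clock: 7.67
eef_pos: [0.4813, 0.0519, 0.1622]
orientation: [-2.464, -1.949, 0.001]
ft_force: [0.4, 0.3, -1.1]
opening: 0.0149
grip_force: 81.9
```

```bash
python3 - <<'E'
from h import *
plan(.481,.052,.155,-13.4)
a=snap('scene','s3')
A=a['image'][130:200,165:265]
cv2.imwrite('pics/c5.png',cv2.resize(A,None,fx=8,fy=8,interpolation=cv2.INTER_CUBIC)[:,:,::-1])
C=lambda p:np.round((proj(a,p)-[165,130])*8+3.5)
c,s_=np.cos(np.radians(-13.4)),np.sin(np.radians(-13.4)); ex=np.array([c,s_,0]);ey=np.array([-s_,c,0])
print('per 5mm x\'',C(np.array([.48,.05,.109])+.005*ex)-C([.48,.05,.109]),'y\'',C(np.array([.48,.05,.109])+.005*ey)-C([.48,.05,.109]))
p=np.array(bot.read_state()['eef_pos']); print('foot exp',C(p-[0,0,.0445]),'slot est',C([.481,.051,.109]))
E
```

```text
t 7.67 pos [481.3  51.9 162.2] yawy -13.3 tilt [-0.0006  0.    ] q6 0.24 F [ 0.4  0.3 -1.1] open 0.0149
shift [-0.  -0.3  7.2] az 0.02
per 5mm x' [15. -2.] y' [-4. -6.]
foot exp [335. 306.] slot est [335. 334.]
```

View pics/c5.png

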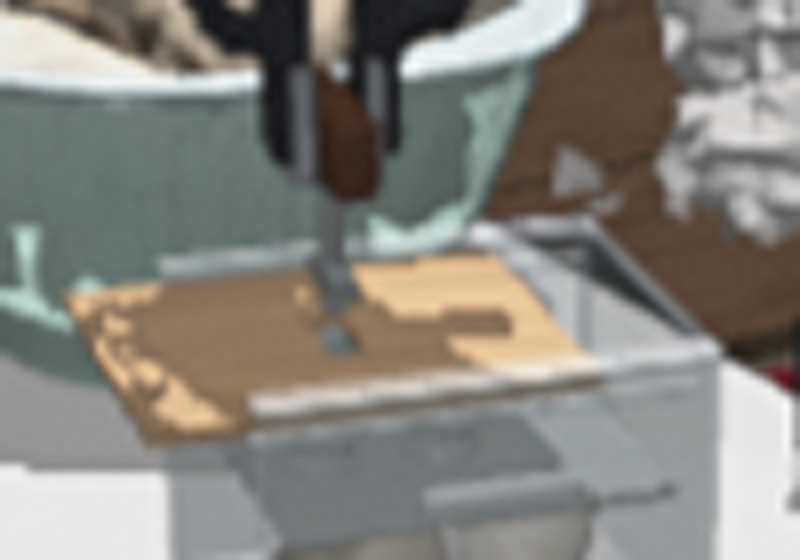

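The toggle, near end at about (343,300), hangs directly above the slot, whose visible half is at (335,338). Now I'll feel downward gently.

Emit:
{"op": "play_rows", "data": {
  "steps": [
    [0,0,0,0,0,0.004,1],
    [0,0,0,0,0,0.003,1],
    [0,0,0,0,0,0.001,1],
    [0,0,0,0,0,0.0007,1],
    [0,0,0,0,0,0.0005,1],
    [0,0,0,0,0,0,1],
    [0,0,0,0,0,0,1]
  ]
}}

```text
clock: 8.3
eef_pos: [0.4814, 0.0519, 0.1532]
orientation: [2.465, 1.947, 0.0]
ft_force: [0.5, -0.4, -1.6]
opening: 0.0147
grip_force: 81.9
```

Emit:
{"op": "play_rows", "data": {
  "steps": [
    [0,0,0,0,0,0.0006,1],
    [0,0,0,0,0,0.0006,1],
    [0,0,0,0,0,0.0003,1],
    [0,0,0,0,0,0,1]
  ]
}}

```text
clock: 8.63
eef_pos: [0.4813, 0.0519, 0.1515]
orientation: [-2.465, -1.947, 0.0]
ft_force: [-0.5, -0.5, -0.5]
opening: 0.015
grip_force: 81.9
```

Emit:
{"op": "play_rows", "data": {
  "steps": [
    [0,0,0,0,0,0.0006,1],
    [0,0,0,0,0,0.0006,1],
    [0,0,0,0,0,0,1]
  ]
}}

```text
clock: 8.88
eef_pos: [0.4813, 0.052, 0.1503]
orientation: [-2.465, -1.947, 0.0]
ft_force: [-0.6, 0.4, -0.6]
opening: 0.0145
grip_force: 81.9
```

Emit:
{"op": "play_rows", "data": {
  "steps": [
    [0,0,0,0,0,0.0005,1],
    [0,0,0,0,0,0.0005,1],
    [0,0,0,0,0,0,1]
  ]
}}

```text
clock: 9.13
eef_pos: [0.4813, 0.0519, 0.1493]
orientation: [-2.465, -1.947, 0.0]
ft_force: [0.0, -0.4, -1.4]
opening: 0.0146
grip_force: 81.9
```

Emit:
{"op": "play_rows", "data": {
  "steps": [
    [0,0,0,0,0,0.0005,1],
    [0,0,0,0,0,0.0005,1],
    [0,0,0,0,0,0.0005,1],
    [0,0,0,0,0,0,1]
  ]
}}

```text
clock: 9.47
eef_pos: [0.4812, 0.052, 0.1478]
orientation: [-2.465, -1.947, 0.0]
ft_force: [0.3, -0.2, -1.4]
opening: 0.0146
grip_force: 81.9
```

Emit:
{"op": "play_rows", "data": {
  "steps": [
    [0,0,0,0,0,0.0005,1],
    [0,0,0,0,0,0.0005,1],
    [0,0,0,0,0,0,1]
  ]
}}

```text
clock: 9.72
eef_pos: [0.4813, 0.0519, 0.1468]
orientation: [-2.465, -1.947, 0.0]
ft_force: [0.0, 0.3, -0.8]
opening: 0.0147
grip_force: 81.9
```

Emit:
{"op": "play_rows", "data": {
  "steps": [
    [0,0,0,0,0,0.0005,1],
    [0,0,0,0,0,0.0005,1],
    [0,0,0,0,0,0,1]
  ]
}}

```text
clock: 9.97
eef_pos: [0.4813, 0.052, 0.1458]
orientation: [-2.465, -1.947, 0.0]
ft_force: [0.0, 0.3, -1.9]
opening: 0.0148
grip_force: 81.9
```

Emit:
{"op": "play_rows", "data": {
  "steps": [
    [0,0,0,0,0,0.0005,1],
    [0,0,0,0,0,0.0005,1],
    [0,0,0,0,0,0,1]
  ]
}}

```text
clock: 10.22
eef_pos: [0.4813, 0.0519, 0.1448]
orientation: [-2.465, -1.947, 0.0]
ft_force: [0.3, -0.5, -1.1]
opening: 0.0146
grip_force: 81.9
```

Emit:
{"op": "play_rows", "data": {
  "steps": [
    [0,0,0,0,0,0.0005,1],
    [0,0,0,0,0,0.0005,1],
    [0,0,0,0,0,0,1]
  ]
}}

```text
clock: 10.47
eef_pos: [0.4813, 0.0519, 0.1438]
orientation: [-2.465, -1.947, 0.0]
ft_force: [-0.2, -0.6, -1.3]
opening: 0.0146
grip_force: 81.9
```

Emit:
{"op": "play_rows", "data": {
  "steps": [
    [0,0,0,0,0,0.0005,1],
    [0,0,0,0,0,0.0005,1],
    [0,0,0,0,0,0.0005,1],
    [0,0,0,0,0,0,1]
  ]
}}

```text
clock: 10.8
eef_pos: [0.4813, 0.0519, 0.1423]
orientation: [-2.465, -1.947, 0.0]
ft_force: [0.5, 0.8, -1.7]
opening: 0.0147
grip_force: 81.9
```

No contact 11 mm below the lid-contact height, so the toggle is in the slot. Bar contact should come at about TCP z = 0.136.

Emit:
{"op": "play_rows", "data": {
  "steps": [
    [0,0,0,0,0,0.001,1],
    [0,0,0,0,0,0.001,1],
    [0,0,0,0,0,0.001,1],
    [0,0,0,0,0,0.001,1],
    [0,0,0,0,0,0.0005,1],
    [0,0,0,0,0,0,1]
  ]
}}

```text
clock: 11.3
eef_pos: [0.4813, 0.0519, 0.1377]
orientation: [-2.465, -1.947, 0.0]
ft_force: [-0.3, 1.2, -0.4]
opening: 0.0148
grip_force: 81.9
```

Emit:
{"op": "play_rows", "data": {
  "steps": [
    [0,0,0,0,0,0.001,1],
    [0,0,0,0,0,0.001,1],
    [0,0,0,0,0,0.0005,1],
    [0,0,0,0,0,0,1]
  ]
}}

```text
clock: 11.63
eef_pos: [0.4814, 0.0519, 0.1356]
orientation: [2.465, 1.947, 0.0]
ft_force: [-1.8, 0.1, 4.2]
opening: 0.0147
grip_force: 82.7
```

Emit:
{"op": "play_rows", "data": {
  "steps": [
    [0,0,0,0,0,0.001,1],
    [0,0,0,0,0,0.001,1],
    [0,0,0,0,0,0.001,1],
    [0,0,0,0,0,0.001,1],
    [0,0,0,0,0,0,1]
  ]
}}

```text
clock: 12.05
eef_pos: [0.4815, 0.052, 0.1318]
orientation: [2.465, 1.947, 0.001]
ft_force: [-2.2, -0.5, 7.5]
opening: 0.0145
grip_force: 83.1
```

Emit:
{"op": "play_rows", "data": {
  "steps": [
    [0,0,0,0,0,0.001,1],
    [0,0,0,0,0,0.001,1],
    [0,0,0,0,0,0.001,1],
    [0,0,0,0,0,0.001,1],
    [0,0,0,0,0,0,1],
    [0,0,0,0,0,0,1]
  ]
}}

```text
clock: 12.55
eef_pos: [0.4815, 0.052, 0.1281]
orientation: [2.465, 1.947, 0.001]
ft_force: [-2.8, -0.8, 11.5]
opening: 0.0146
grip_force: 83.6
```

Emit:
{"op": "play_rows", "data": {
  "steps": [
    [0,0,0,0,-0.0005,0.001,1],
    [0,0,0,0,-0.0005,0.001,1],
    [0,0,0,0,0,0.0005,1],
    [0,0,0,0,0,0,1],
    [0,0,0,0,0,0,1]
  ]
}}

```text
clock: 12.97
eef_pos: [0.4813, 0.052, 0.126]
orientation: [2.464, 1.946, 0.003]
ft_force: [-1.1, -1.6, 12.9]
opening: 0.0145
grip_force: 83.9
```

```bash
python3 -c "
from h import *
plan(.481,.052,.1255,-103.4); print(bot.read_state()['moment'])"
```

```text
t 12.97 pos [481.3  52.  126. ] yawy -13.39 tilt [ 0.0026 -0.0002] q6 0.25 F [-1.1 -1.6 12.9] open 0.0145
shift [-0.1 -0.3  0.5] az 18.0
[-0.24997595  0.32159814 -0.05187629]
```

Emit:
{"op": "play_rows", "data": {
  "steps": [
    [0,0,0.5,0,0,0,1],
    [0,0,0.5,0,0,0,1],
    [0,0,1,0,0,0,1],
    [0,0,1,0,0,0,1],
    [0,0,0,0,0,0,1]
  ]
}}

```text
clock: 13.38
eef_pos: [0.4817, 0.0522, 0.1261]
orientation: [2.701, 1.601, 0.005]
ft_force: [-0.9, 0.0, 12.6]
opening: 0.0149
grip_force: 83.8
```

Emit:
{"op": "play_rows", "data": {
  "steps": [
    [0,0,1,0,0,0,1],
    [0,0,1,0,0,0,1],
    [0,0,1,0,0,0,1],
    [0,0,0,0,0,0,1]
  ]
}}

```text
clock: 13.72
eef_pos: [0.4817, 0.0522, 0.1262]
orientation: [2.887, 1.234, 0.005]
ft_force: [-0.7, -0.4, 12.8]
opening: 0.0145
grip_force: 83.8
```

```bash
python3 -c "
from h import *
plan(.481,.052,.1255,-103.4); print(bot.read_state()['moment'])"
```

```text
t 13.72 pos [481.7  52.2 126.2] yawy -43.71 tilt [0.0036 0.    ] q6 0.77 F [-0.7 -0.4 12.8] open 0.0145
shift [-0.6 -0.4  0.7] az 11.94
[-0.02607096  0.0052747  -0.00883996]
```

Turning freely. I'll continue in the same steps and check as it nears the stop.

Emit:
{"op": "play_rows", "data": {
  "steps": [
    [0,0,1,0,0,0,1],
    [0,0,1,0,0,0,1],
    [0,0,1,0,0,0,1],
    [0,0,1,0,0,0,1],
    [0,0,1,0,0,0,1],
    [0,0,1,0,0,0,1],
    [0,0,0,0,0,0,1]
  ]
}}

```text
clock: 14.3
eef_pos: [0.4817, 0.0522, 0.1261]
orientation: [3.109, 0.445, 0.005]
ft_force: [-0.1, -0.2, 12.9]
opening: 0.0148
grip_force: 83.9
```

Emit:
{"op": "play_rows", "data": {
  "steps": [
    [0,0,1,0,0,0,1],
    [0,0,1,0,0,0,1],
    [0,0,1,0,0,0,1],
    [0,0,1,0,0,0,1],
    [0,0,1,0,0,0,1],
    [0,0,0,0,0,0,1],
    [0,0,0,0,0,0,1]
  ]
}}

```text
clock: 14.88
eef_pos: [0.4817, 0.0522, 0.1262]
orientation: [-3.133, 0.231, -0.006]
ft_force: [0.2, 1.0, 12.7]
opening: 0.0147
grip_force: 83.9
```

```bash
python3 -c "
from h import *
plan(.481,.052,.1255,-103.4); print(bot.read_state()['moment'])"
```

```text
t 14.88 pos [481.7  52.2 126.2] yawy -98.43 tilt [0.0035 0.    ] q6 1.73 F [ 0.2  1.  12.7] open 0.0147
shift [-0.7  0.3  0.7] az 0.99
[0.03028925 0.03615985 0.00798529]
```

Emit:
{"op": "play_rows", "data": {
  "steps": [
    [0,0,0.4,0,0,0,1],
    [0,0,0.3,0,0,0,1],
    [0,0,0.2,0,0,0,1],
    [0,0,0,0,0,0,1],
    [0,0,0,0,0,0,1]
  ]
}}

```text
clock: 15.3
eef_pos: [0.4817, 0.0522, 0.1262]
orientation: [-3.121, 0.353, -0.005]
ft_force: [-0.7, -0.3, 13.1]
opening: 0.0144
grip_force: 83.8
```

```bash
python3 -c "
from h import *
plan(.481,.052,.133,-103.4); print(bot.read_state()['moment'])"
```

```text
t 15.3 pos [481.7  52.2 126.2] yawy -102.9 tilt [0.0035 0.    ] q6 1.81 F [-0.7 -0.3 13.1] open 0.0144
shift [-0.6  0.3 -6.9] az 0.1
[-0.02614908  0.03482943  0.05314996]
```

Emit:
{"op": "play_rows", "data": {
  "steps": [
    [0,0,0,0,0,-0.001,1],
    [0,0,0,0,0,-0.001,1],
    [0,0,0,0,0,-0.001,1],
    [0,0,0,0,0,-0.0005,1],
    [0,0,0,0,0,0,1],
    [0,0,0,0,0,0,1]
  ]
}}

```text
clock: 15.8
eef_pos: [0.4816, 0.0522, 0.1295]
orientation: [-3.121, 0.353, -0.005]
ft_force: [0.5, 0.8, 10.6]
opening: 0.0144
grip_force: 83.6
```

Emit:
{"op": "play_rows", "data": {
  "steps": [
    [0,0,0,0,0,-0.001,1],
    [0,0,0,0,0,-0.0005,1],
    [0,0,0,0,0,0,1],
    [0,0,0,0,0,0,1]
  ]
}}

```text
clock: 16.13
eef_pos: [0.4816, 0.0522, 0.1309]
orientation: [-3.121, 0.353, -0.005]
ft_force: [0.6, 0.2, 8.2]
opening: 0.0149
grip_force: 83.5
```

Emit:
{"op": "play_rows", "data": {
  "steps": [
    [0,0,0,0,0,-0.0005,1],
    [0,0,0,0,0,-0.0005,1],
    [0,0,0,0,0,0,1],
    [0,0,0,0,0,0,1]
  ]
}}

```text
clock: 16.47
eef_pos: [0.4815, 0.0522, 0.1318]
orientation: [-3.121, 0.353, -0.005]
ft_force: [0.4, 0.0, 7.6]
opening: 0.0146
grip_force: 83.4
```

Emit:
{"op": "play_rows", "data": {
  "steps": [
    [0,0,0,0,0,-0.0005,1],
    [0,0,0,0,0,0,1],
    [0,0,0,0,0,0,1]
  ]
}}

```text
clock: 16.72
eef_pos: [0.4816, 0.0522, 0.1323]
orientation: [-3.121, 0.353, -0.005]
ft_force: [0.6, 0.0, 7.5]
opening: 0.015
grip_force: 83.3
```

Emit:
{"op": "play_rows", "data": {
  "steps": [
    [0,0,0,0,0,-0.0004,1],
    [0,0,0,0,0,0,1],
    [0,0,0,0,0,0,1]
  ]
}}

```text
clock: 16.97
eef_pos: [0.4815, 0.0522, 0.1327]
orientation: [-3.121, 0.353, -0.005]
ft_force: [0.8, 0.4, 6.4]
opening: 0.0147
grip_force: 83.2
```

Emit:
{"op": "play_rows", "data": {
  "steps": [
    [0,0,0,0,0,-0.0003,1],
    [0,0,0,0,0,0,1],
    [0,0,0,0,0,0,1]
  ]
}}

```text
clock: 17.22
eef_pos: [0.4815, 0.0522, 0.1328]
orientation: [-3.121, 0.353, -0.005]
ft_force: [0.8, -0.9, 5.4]
opening: 0.0147
grip_force: 82.9
```

Emit:
{"op": "play_rows", "data": {
  "steps": [
    [0,0,0,0,0,-0.0003,1],
    [0,0,0,0,0,0,1],
    [0,0,0,0,0,0,0],
    [0,0,0,0,0,0,-1],
    [0,0,0,0,0,0,-1],
    [0,0,0,0,0,0,-1],
    [0,0,0,0,0,0,-1],
    [0,0,0,0,0,0,-1],
    [0,0,0,0,0,0,-1],
    [0,0,0,0,0,0,-1]
  ]
}}

```text
clock: 18.05
eef_pos: [0.4803, 0.0522, 0.1324]
orientation: [3.122, -0.353, -0.0]
ft_force: [-0.2, 0.6, 0.3]
opening: 0.0853
grip_force: 0.0
```

Emit:
{"op": "play_rows", "data": {
  "steps": [
    [0,0,0,0,0,-0.01,-1],
    [0,0,0,0,0,-0.02,-1],
    [0,0,0,0,0,-0.025,-1],
    [0,0,0,0,0,-0.025,-1],
    [0,0,0,0,0,-0.025,-1],
    [0,0,0,0,0,-0.02,-1],
    [0,0,0,0,0,0,-1],
    [0,0,0,0,0,0,-1]
  ]
}}

```text
clock: 18.72
eef_pos: [0.4806, 0.0522, 0.2587]
orientation: [-3.121, 0.353, -0.004]
ft_force: [-0.2, 0.3, -0.1]
opening: 0.0854
grip_force: 0.0
```

```bash
python3 - <<'E'
from h import *
plan(.481,.052,.133,-103.4)
a=snap('scene','s4')
A=a['image'][120:240,150:300]
cv2.imwrite('pics/c6.png',cv2.resize(A,None,fx=5,fy=5,interpolation=cv2.INTER_CUBIC)[:,:,::-1])
C=lambda p:np.round((proj(a,p)-[150,120])*5+2)
print('handle top/bottom centre exp',C([.4815,.0522,.161]),C([.4815,.0522,.133]))
E
```

```text
t 18.72 pos [480.6  52.2 258.7] yawy -102.89 tilt [0.0024 0.    ] q6 1.81 F [-0.2  0.3 -0.1] open 0.0854
shift [1.000e-01 2.000e-01 1.257e+02] az 0.1
handle top/bottom centre exp [282. 161.] [283. 213.]
```

View pics/c6.png

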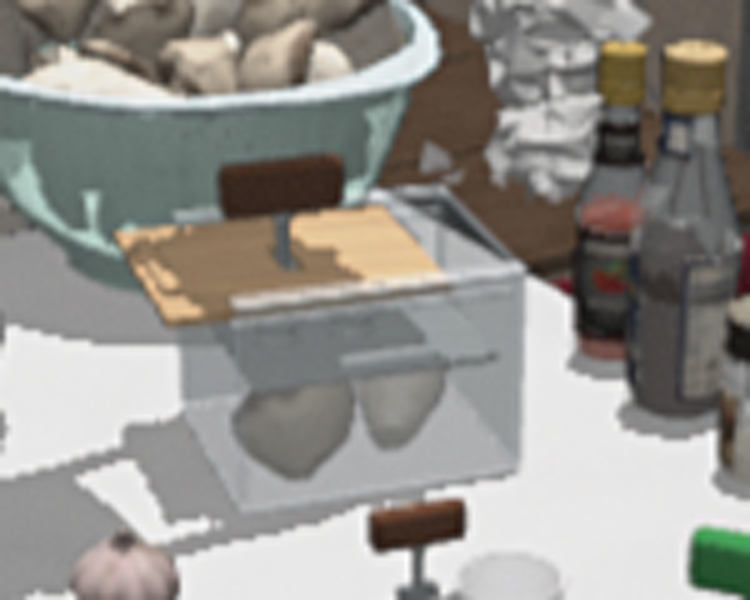

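The rod stands upright in the lid on its own. Its handle, at about (282,183), lies along the tub's x at the locked height, and the glass and everything else is undisturbed. Handing in.

```bash
python3 -c "
from h import *
print(bot.finish_job())"
```

```text
the job is handed in; nothing more can be done
None
```

The job is handed in at about 19 s of the 58 s allowed: the rod stands locked under the press lid at about the 88 mm seat height and holds by itself, the press force peaked at about 13 N, nothing was knocked over, and the judge's verdict was not shown.

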